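# Close the slotted stay over its stud and turn the keeper across it

### The job

On the grey jig plate, swing the slotted steel stay about its loose bolt, lifting its free end over the short stud, until the slot drops over the stud and the stay lies flat on the plate. Then turn the black keeper square across the stay so that it cannot lift, and let go. Work in under the lamp bridge without bumping it, and leave the other things where they are.

Things in the scene. Friction and masses are not known exactly. Their poses are not given: they have to be found in the camera images.
- jig: Fixed grey-painted jig plate, 280 (x) by 380 (y) by 12 mm; origin at the centre of its underside on the table, z up, top face at z 12 mm; x points roughly to the robot's left (world +y), within 0.3 rad. In its frame: loose bolt at x -95, y 0; stud at x 20, y 0; keeper axis at x -40, y -45 mm. It stands and is yawed differently each time.
- bridge: Lamp bridge fixed to the jig (same origin and axes): level aluminium bar from jig x 73 to 135 mm, all along y, underside at z 184, top at 207 mm, on 24 mm square posts at x 104, y -172 and 172 mm. It covers the place where the stay's ear ends: come in tilted 30 to 40 degrees from the bolt's side, fingers pointing down and away from the bolt. Never bump it (over 5 N).
- bolt (a point): The loose bolt's axis at the plate's top face (z 12 mm). Steel shank 10 mm across; its head, 22 mm across, begins 13 mm above the plate and ends 19 mm above it, so the 3 mm stay under it can turn, rise and tip but not come off.
- stud (a point): The stud's axis at the plate's top face: a headless steel pin 8 mm across, 8 mm high, tip bevelled, 115 mm from the bolt along jig +x.
- stay: Loose steel stay, about 0.15 to 0.28 kg: flat strap 3 mm thick, 26 mm wide, on the plate; origin at underside, centre of its 13 mm round hole (around the loose bolt); x along the strap to its free end, z up. Strap from x -17 to 195 mm. Starts swung anticlockwise (to jig +y, the robot's side) 0.45 to 0.9 rad from the line bolt to stud; closes clockwise.
- slot (a point): Centre of the stay's slot at the strap's underside, at stay x 115 mm. The slot is 26 mm long (along x), 11 mm wide.
- ear (a point): Point to grip on the stay's upright ear, at x 178 mm, 31 mm above the strap's underside. The ear is a steel block 30 mm along the strap, 10 mm thick across it, its top 45 mm above the strap's underside; fingers close on the 10 mm.
- keeper (a joint): Angle (rad) of the keeper, a black plastic turn-button on an upright axis: 0 to 1.82, grows anticlockwise seen from above. At q its arm points at q - 0.25 from jig +x (anticlockwise positive): square across the stay at 1.82. Stays where left (friction 0.04 Nm). Starts 0.1 to 0.5. Arm 14 mm wide, 5 mm thick, tip 65 mm from the axis, underside 5 mm above the plate: it passes only over a flat stay.
- keeper_grip (a point): On the keeper's axis, 36 mm above the table: middle of its upright grip rib, 12 mm thick, 40 mm long along the arm, from z 22 to 46 mm above the table.
- spacer: Loose aluminium sleeve, 22 mm across, 16 mm high, standing on the jig plate; leave it. Origin under its centre.
- nut: Loose round dark steel nut, 20 mm across, 9 mm high, on the jig plate; leave it. Origin under its centre.
- screwdriver: Screwdriver lying on the table on the robot's right; leave it.
- wrench: Wrench lying on the table to the left of the jig; leave it.
- jar: Small jar, 60 mm across, 90 mm high, on the left of the jig; leave it. Origin under its centre.
- cup: White cup, 72 mm across, 85 mm high, to the right of the jig; leave it. Origin under its centre.
There are look-alikes about, which are no part of the job. Of the things like the stay, leave any that is turquoise; of the rest the larger one is meant.

How it is judged:
On the way, in this order (a step that is already met when the one before it is completed fails the run):
1. the stay's slot is down over the stud and the stay lies flat on the plate (horizontal distance between slot and stud below 0.0125 m and z of slot in the frame of jig below 0.0145 m and angle between stay's own z axis and vertical below 0.03 rad), for 0.2 s.
2. the keeper is turned across the stay (value of joint keeper above 1.45 rad), for 0.2 s.
At the end, for the whole second after the job is handed in: The stay lies flat on the jig plate (tilt under 0.03 rad, the slot's underside within 2.5 mm of the plate) with its slot around the stud (slot centre within 12.5 mm of the stud's axis in plan), at rest; the keeper is turned across it, joint above 1.45 rad (all of step 1 and value of joint keeper above 1.45 rad and linear speed of stay below 0.02 m/s); the robot touches nothing.
It fails at once if the lamp bridge is bumped (over 5 N) (contact force between bridge and the arm above 5 N or contact force between bridge and the fingers above 5 N).
It fails at once if a bystander is moved more than 30 mm (distance of any of spacer, nut, screwdriver, wrench, jar, cup from where it was at the start of the episode above 0.03 m).
It also fails if it takes over 59 s, if anything falls off the work surface, if the arm or the gripper's body presses on something with over 40 N, if the wrist force passes 120 N, or if a joint passes its speed limit or range.

### The arm

A 7-joint arm with a two-finger parallel gripper is mounted at the origin on the work surface. World frame = base frame: x ahead of the robot, y to its left, z up, the work surface at z = 0. Lengths are in m, angles in rad, forces in N, time in s.
With the tool pointing down it reaches from about 0.4 to 0.85 m from the base axis. Payload 10.4 kg.
Tool frame: the origin (TCP) lies midway between the tips of the shut fingers; the grasp point (between the pads) lies 19 mm behind it; z points along the fingers, x is the direction in which the jaws open and shut, and the axes are right-handed (so a half turn about z gives the same grasp; the last joint's range is limited). The gripper opens to 87 mm and grips with 3 to 60 N. Pads are 19 mm wide; open, the fingers measure 117 mm over their backs; the gripper's body (75 mm by 190 mm) begins 51 mm behind the grasp point.
Start: joints at [-1.314, 0.332, -0.065, 1.46, 0.022, 1.35, -0.088], TCP at [0.173, 0.601, 0.223] pointing down, gripper open.
Joint ranges: [-2.6, 2.6], [-0.5, 2.12], [-1.47, 1.34], [0.16, 2.42], [-1.27, 4.41], [0.06, 2.06], [-2.6, 2.6]. Speed limits (rad/s): [2.22, 2.22, 2.79, 2.79, 3.14, 3.14, 3.14].

### API

Orientations are given as a unit quaternion [x, y, z, w].
In Python, from bench import r gives the robot as it stands. The module is installed in compiled form; this text tells all that it offers.
- The arm moves only by the tool play_rows, never from a script. Its argument "commands" is a list of rows, each a list of 7 numbers: the shift along the world's x, y, z in cm, then the turn, a rotation vector about the world's x, y, z in rad, then the finger opening in cm, from 0 to 8.7. A call has 1 to 20 rows; each row shifts and turns the commanded pose from where the row before left it; what a row does not reach is not made up. A row lasts 1/8 s, in which the tool goes at most 62.5 mm and 10.7 degrees, less where a joint would pass 70% of its speed; a pose out of reach is approached as far as the arm can. A call is refused whole if a number of a shift passes 6.25 or a number of a turn 0.188, either way. A call with a gripper value outside its range is refused whole. The fingers move at their own pace and stop on an object; "grip_force" is the grip in N (left out, the last holds). Time passes only in rows, so rows that do not move let the fingers close. It gives the time, the measured TCP pose, the force and the opening at its end, in the units of the state.
- r.read_state(): the state, without advancing time (a new reading comes with each control period).
- r.camera(name): name is "scene" or "top"; returns a dict with "img" (480x640x3 uint8, red, green, blue), "K" (3x3 intrinsics, pixels), "k1" (the pictures are not rectified: a ray, as slopes to the right and down, at radius r is drawn at 1 + k1 r^2 times it, then the intrinsics apply), "camera_from_world" (4x4, takes a point from world to camera coordinates). Camera axes: x right, y down, z forward; pixel columns grow to the right and rows downward; lengths in m; the calibration is good to about 2 mm. A picture is of the moment at which its call begins. There is no depth.
- r.close_job(): hands the job in, once; it reports no verdict.
The state is a dict: "time": time; "joint_positions": joint angles; "joint_vel": joint speeds; "joint_torque": joint torques, N m; "ee_pos": TCP position; "eef_rot": TCP orientation; "ft_force": force on the tool from outside, world axes, zero at the start; "torque": the same for the moment, N m; "width": finger opening in m.
Only numpy, scipy, OpenCV 4.12 (cv2) and the standard library are available. Lean on these libraries where they do the work, as an engineer would, in place of code of your own. Each camera call takes 0.05 s, during which the arm holds its last target. There are 200 camera calls.

## Working session

There is one attempt and no reset: what is moved stays moved. The work goes in short steps, Python scripts to look and compute and a tool call to move; the robot and the scene stay as the last step left them, time stands still between calls to the robot, and variables do not carry over. Pictures are saved under pics/ and viewed, about 8 in all and at most 12, crops included, and the job is handed in when it is done.

Besides the shell and the picture viewer there is one more tool, called after "Emit:" as a command line: name --pt "numbers of a row" for each row, then --argument value for the rest. play_rows: Moves the arm, as the interface text tells. Its arguments: {"type":"object","properties":{"commands":{"type":"array","items":{"type":"array","items":{"type":"number"}}},"grip_force":{"type":"number"}},"required":["commands"]}

```bash
mkdir -p pics
cat > h.py <<'E'
import numpy as np,cv2
from bench import r
from scipy.spatial.transform import Rotation as R
def snap(name,fn=None):
    c=r.camera(name)
    if fn: cv2.imwrite('pics/'+fn,c['img'][:,:,::-1])
    return c
def dist(c): return np.array([c['k1'],0,0,0,0.])
def proj(c,P):
    T=c['camera_from_world']; rv=cv2.Rodrigues(T[:3,:3])[0]
    return cv2.projectPoints(np.array(P,float).reshape(-1,1,3),rv,T[:3,3],np.array(c['K']),dist(c))[0].reshape(-1,2)
def ray(c,uv):
    n=cv2.undistortPoints(np.array(uv,float).reshape(-1,1,2),np.array(c['K']),dist(c)).reshape(-1,2)
    T=c['camera_from_world']; Rt=T[:3,:3].T
    return -Rt@T[:3,3],(Rt@np.c_[n,np.ones(len(n))].T).T
def atz(c,uv,z):
    o,d=ray(c,uv); z=np.broadcast_to(z,(len(d),))
    return o+d*((z-o[2])/d[:,2])[:,None]
E
python3 - <<'E'
from h import *
for n in('top','scene'):
    c=snap(n,n+'0.png'); np.savez(n+'0.npz',**c); print(n,c['K'],c['k1'],np.round(c['camera_from_world'],3))
print(r.read_state())
E
```

```text
top [[467.22837656   0.         324.02615991]
 [  0.         467.22837656 236.78658418]
 [  0.           0.           1.        ]] 0.021497831983551787 [[-0.028 -0.999  0.031 -0.024]
 [-0.996  0.025 -0.086  0.566]
 [ 0.085 -0.033 -0.996  1.066]
 [ 0.     0.     0.     1.   ]]
scene [[624.51754738   0.         309.85352235]
 [  0.         624.51754738 239.49974963]
 [  0.           0.           1.        ]] 0.030339809432940578 [[ 3.400e-02  9.990e-01 -1.000e-03  1.100e-02]
 [ 5.820e-01 -2.000e-02 -8.130e-01 -2.820e-01]
 [-8.120e-01  2.700e-02 -5.830e-01  2.124e+00]
 [ 0.000e+00  0.000e+00  0.000e+00  1.000e+00]]
{'time': 0.1, 'joint_positions': array([-1.31363137,  0.33278651, -0.06468615,  1.46084338,  0.02162712,
        1.3499018 , -0.08847554]), 'joint_vel': array([ 0.00145896, -0.00135704,  0.00075396, -0.00173268, -0.00142167,
       -0.00068345,  0.00012467]), 'joint_torque': array([ 1.96576540e-03, -6.24544644e+01,  2.49669340e-02, -3.90709949e+01,
       -6.13515917e-02,  3.66851350e-02,  5.36771438e-05]), 'ee_pos': array([0.17250731, 0.60036777, 0.22185398]), 'eef_rot': array([ 7.98778575e-01,  6.01624801e-01, -4.68996361e-04,  4.07798778e-04]), 'ft_force': array([ 0.45480833, -0.10706736, -0.14302158]), 'torque': array([0.00382277, 0.04360861, 0.01209526]), 'width': 0.08688145763860444}
```

View pics/top0.png

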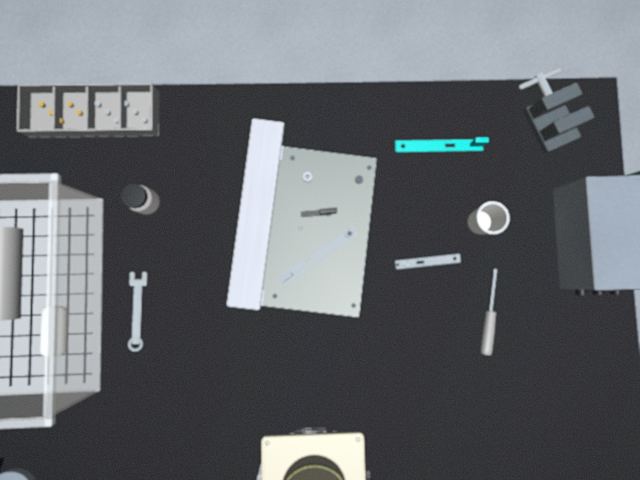

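View pics/scene0.png

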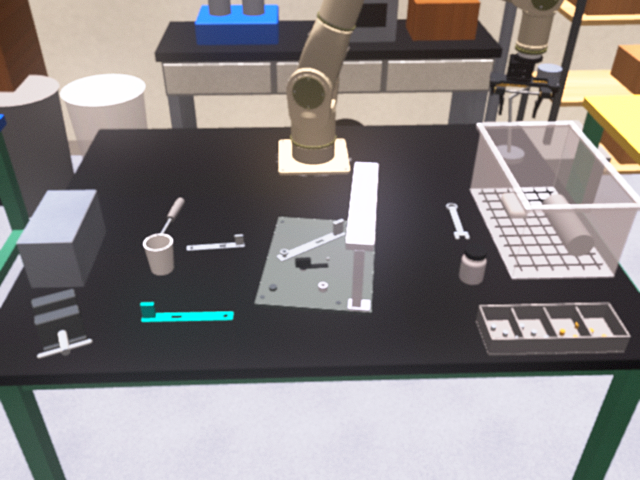

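Run:
```python
import cv2
i=cv2.imread('pics/top0.png')[135:330,220:390]
cv2.imwrite('pics/c1.png',cv2.resize(i[:,20:],None,fx=5.2,fy=3.07*1,interpolation=cv2.INTER_CUBIC)[:600,:780]) if 0 else cv2.imwrite('pics/c1.png',cv2.resize(i,None,fx=3,fy=3,interpolation=cv2.INTER_CUBIC))
s=cv2.imread('pics/scene0.png')[205:320,250:400]
cv2.imwrite('pics/c2.png',cv2.resize(s,None,fx=5,fy=5,interpolation=cv2.INTER_CUBIC))
```

```text
(no output)
```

View pics/c1.png

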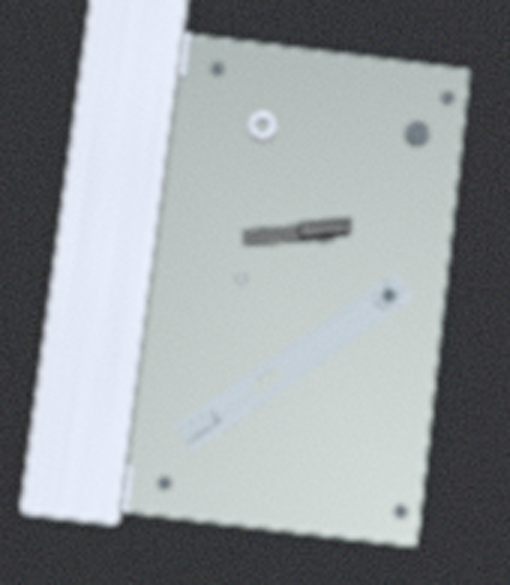

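View pics/c2.png

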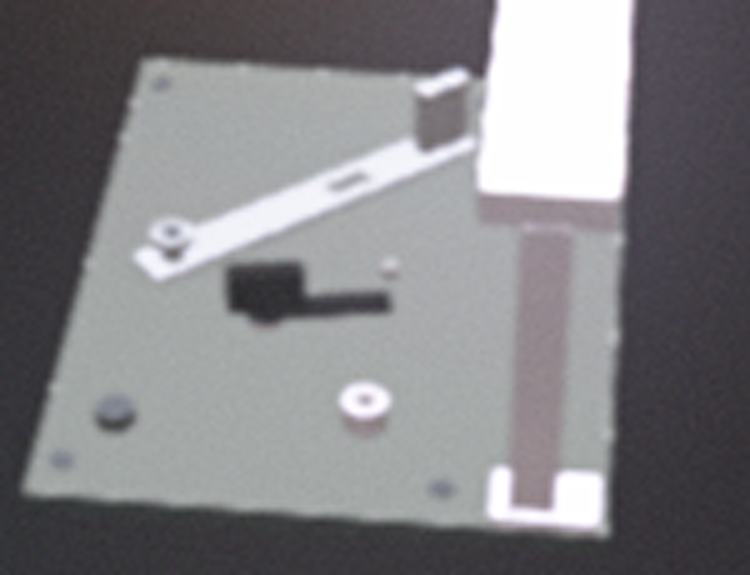

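```bash
cat > fit.py <<'E'
from h import *
from scipy.optimize import least_squares
t=dict(np.load('top0.npz'));s=dict(np.load('scene0.npz'))
T=lambda u,v:[(u+.5)/3-.5+220,(v+.5)/3-.5+135]
S=lambda u,v:[(u+.5)/5-.5+250,(v+.5)/5-.5+205]
J=[(t,T(470,68),(-.14,-.19,.012)),(t,T(419,547),(-.14,.19,.012)),(t,T(241,279),(.02,0,.02)),(t,T(388,295),(-.095,0,.031)),
 (s,S(145,60),(-.14,.19,.012)),(s,S(25,493),(-.14,-.19,.012)),(s,S(605,535),(.14,-.19,.012)),(s,S(390,265),(.02,0,.02)),(s,S(172,232),(-.095,0,.031))]
def jw(p,q):
    q=np.atleast_2d(q);c,n=np.cos(p[2]),np.sin(p[2])
    return np.c_[p[0]+c*q[:,0]-n*q[:,1],p[1]+n*q[:,0]+c*q[:,1],q[:,2]]
f=lambda p:np.concatenate([proj(c,jw(p,q))[0]-uv for c,uv,q in J])
o=least_squares(f,[.55,.05,1.57],loss='soft_l1')
if __name__=='__main__':
    print(o.x,np.round(f(o.x).reshape(-1,2),1))
p=o.x
inv=lambda P:(lambda d:np.c_[d[:,0]*np.cos(p[2])+d[:,1]*np.sin(p[2]),-d[:,0]*np.sin(p[2])+d[:,1]*np.cos(p[2]),P[:,2]])(P[:,:2]-p[:2][None] if 0 else P-np.r_[p[:2],0])
if __name__=='__main__':
    for n,c,uv,z in [('ear',t,T(200,428),.057),('end1',t,T(178,432),.015),('end2',t,T(193,452),.015),('slot',t,T(264,377),.015),('kt',t,T(243,237),.022),('kr',t,T(352,226),.046),('spacer',t,T(262,124),.028),('nut',t,T(417,133),.021),
      ('ear s',s,S(442,82),.057),('slot s',s,S(349,183),.013),('kt s',s,S(388,302),.022),('cup',t,[490,217],.085),('jar',t,[134,197],.09)]:
        P=atz(c,[uv],z);a=inv(P)[0];print(n,np.round(P[0],4),'jig',np.round(a,4),'from bolt r,ang',np.hypot(a[0]+.095,a[1]).round(4),np.arctan2(a[1],a[0]+.095).round(3),'keep ang',np.arctan2(a[1]+.045,a[0]+.04).round(3))
    print(jw(p,[[-.095,0,.012],[.02,0,.012],[-.04,-.045,.036]]))
E
python3 fit.py
```

```text
[ 0.58684021 -0.00402849  1.42508589] [[-0.1  0.1]
 [-0.7 -0.8]
 [ 0.4 -0.6]
 [ 0.4 -0.5]
 [-0.3 -0.9]
 [-0.4 -0.8]
 [ 0.6 -0.4]
 [ 0.1 -1. ]
 [ 0.1 -0.6]]
ear [0.4733 0.0493 0.057 ] jig [0.0362 0.1201 0.057 ] from bolt r,ang 0.1779 0.741 keep ang 1.138
end1 [0.4707 0.0684 0.015 ] jig [0.0548 0.1254 0.015 ] from bolt r,ang 0.1954 0.697 keep ang 1.063
end2 [0.4549 0.0571 0.015 ] jig [0.0413 0.1394 0.015 ] from bolt r,ang 0.195 0.797 keep ang 1.155
slot [0.5116 0.0007 0.015 ] jig [-0.0063  0.0752  0.015 ] from bolt r,ang 0.1163 0.703 keep ang 1.297
kt [0.6211 0.0143 0.022 ] jig [ 0.0232 -0.0313  0.022 ] from bolt r,ang 0.1222 -0.259 keep ang 0.214
kr [ 0.6244 -0.0697  0.046 ] jig [-0.0596 -0.0467  0.046 ] from bolt r,ang 0.0586 -0.922 keep ang -3.054
spacer [ 0.7092 -0.0027  0.028 ] jig [ 0.0191 -0.1208  0.028 ] from bolt r,ang 0.1662 -0.814 keep ang -0.909
nut [ 0.7009 -0.125   0.021 ] jig [-0.1031 -0.1304  0.021 ] from bolt r,ang 0.1307 -1.633 keep ang -2.207
ear s [0.4789 0.0497 0.057 ] jig [0.0375 0.1146 0.057 ] from bolt r,ang 0.1752 0.713 keep ang 1.119
slot s [ 0.5103 -0.0022  0.013 ] jig [-0.0093  0.076   0.013 ] from bolt r,ang 0.1146 0.726 keep ang 1.322
kt s [0.6277 0.0123 0.022 ] jig [ 0.0221 -0.038   0.022 ] from bolt r,ang 0.1231 -0.314 keep ang 0.112
cup [ 0.595  -0.4086  0.085 ] jig [-0.3991 -0.0668  0.085 ] from bolt r,ang 0.3113 -2.925 keep ang -3.081
jar [0.6567 0.3742 0.09  ] jig [ 0.3844 -0.0142  0.09  ] from bolt r,ang 0.4796 -0.03 keep ang 0.072
[[ 0.57304665 -0.09802177  0.012     ]
 [ 0.58974412  0.01575957  0.012     ]
 [ 0.62555553 -0.0501384   0.036     ]]
```

```bash
cat > plan.py <<'E'
from fit import *
B=jw(p,[[-.095,0,.012]])[0]
def ear(phi,th=0,dz=0,back=0,tilt=np.radians(38),r_=.178,side=0,h=.031):
    """TCP pose with stay at jig angle phi, tipped th up about bolt, raised dz, tool withdrawn back"""
    Rs=R.from_euler('z',p[2]+phi)*R.from_euler('y',-th)
    x=np.array([0,-1,0.]);z=np.array([np.sin(tilt),0,-np.cos(tilt)])
    Rt=Rs*R.from_matrix(np.c_[x,np.cross(z,x),z])
    return B+[0,0,dz]+Rs.apply([r_,side,h])+Rt.as_matrix()[:,2]*(.019-back),Rt
def rows(wps,step=.05,turn=.16,start=None):
    """wps: (pos,Rot,opening cm[,nmin])"""
    if start is None:
        s=r.read_state(); start=(s['ee_pos'],R.from_quat(s['eef_rot']))
    P,Q=start;P=np.array(P);out=[]
    for w in wps:
        n=max(1 if len(w)<4 else w[3],int(np.ceil(np.linalg.norm(w[0]-P)/step)),int(np.ceil((w[1]*Q.inv()).magnitude()/turn)))
        dr=(w[1]*Q.inv()).as_rotvec()/n;dp=(w[0]-P)/n
        for _ in range(n):
            row=[*np.round(dp*100,2),*np.round(dr,3),w[2]]; out.append(row)
        P=w[0];Q=w[1]
    print(len(out));print('['+','.join('['+','.join('%g'%(v+0.) for v in o)+']' for o in out)+']')
    return P,Q
E
python3 - <<'E'
from plan import *
phi=.727
s=r.read_state();Q0=R.from_quat(s['eef_rot'])
e=ear(phi,back=.15); print(e[0],ear(phi)[0])
up=np.array([.22,.56,.40]); 
rows([(up,Q0,8.7),(np.array([.50,.25,.42]),Q0*R.from_euler('z',0),8.7),(e[0]+[0,0,.12],e[1],5),(e[0],e[1],5)])
E
```

```text
[ 0.51959246 -0.01666238  0.14622941] [0.46888331 0.06051896 0.0280278 ]
23
[[1.19,-1.01,4.45,0,0,0,8.7],[1.19,-1.01,4.45,0,0,0,8.7],[1.19,-1.01,4.45,0,0,0,8.7],[1.19,-1.01,4.45,0,0,0,8.7],[3.11,-3.44,0.22,0,0,0,8.7],[3.11,-3.44,0.22,0,0,0,8.7],[3.11,-3.44,0.22,0,0,0,8.7],[3.11,-3.44,0.22,0,0,0,8.7],[3.11,-3.44,0.22,0,0,0,8.7],[3.11,-3.44,0.22,0,0,0,8.7],[3.11,-3.44,0.22,0,0,0,8.7],[3.11,-3.44,0.22,0,0,0,8.7],[3.11,-3.44,0.22,0,0,0,8.7],[0.28,-3.81,-2.2,0.057,0.078,-0.098,5],[0.28,-3.81,-2.2,0.057,0.078,-0.098,5],[0.28,-3.81,-2.2,0.057,0.078,-0.098,5],[0.28,-3.81,-2.2,0.057,0.078,-0.098,5],[0.28,-3.81,-2.2,0.057,0.078,-0.098,5],[0.28,-3.81,-2.2,0.057,0.078,-0.098,5],[0.28,-3.81,-2.2,0.057,0.078,-0.098,5],[0,0,-4,0,0,0,5],[0,0,-4,0,0,0,5],[0,0,-4,0,0,0,5]]
```

Emit:
play_rows --pt "1.2 -1 4.5 0 0 0 8.7" --pt "1.2 -1 4.5 0 0 0 8.7" --pt "1.2 -1 4.5 0 0 0 8.7" --pt "1.2 -1 4.5 0 0 0 8.7" --pt "3.1 -3.4 0.2 0 0 0 8.7" --pt "3.1 -3.4 0.2 0 0 0 8.7" --pt "3.1 -3.4 0.2 0 0 0 8.7" --pt "3.1 -3.4 0.2 0 0 0 8.7" --pt "3.1 -3.4 0.2 0 0 0 8.7" --pt "3.1 -3.4 0.2 0 0 0 8.7" --pt "3.1 -3.4 0.2 0 0 0 8.7" --pt "3.1 -3.4 0.2 0 0 0 8.7" --pt "3.1 -3.4 0.2 0 0 0 8.7" --pt "0.3 -3.8 -2 0.057 0.078 -0.098 5" --pt "0.3 -3.8 -2 0.057 0.078 -0.098 5" --pt "0.3 -3.8 -2 0.057 0.078 -0.098 5" --pt "0.3 -3.8 -2 0.057 0.078 -0.098 5" --pt "0.3 -3.8 -2 0.057 0.078 -0.098 5" --pt "0.3 -3.8 -2 0.057 0.078 -0.098 5" --pt "0.3 -3.8 -2 0.057 0.078 -0.098 5"

```text
time: 2.6
ee_pos: [0.5206, -0.0122, 0.2799]
eef_rot: [0.906, 0.268, -0.094, -0.313]
ft_force: [0.4, 0.6, 0.0]
width: 0.0502
```

Run:
```python
from plan import *
s=r.read_state();print(s['joint_positions'],s['ee_pos'],s['eef_rot'],s['ft_force'])
phi=.727
e=ear(phi,back=.15);f=ear(phi,back=.05); print(e[1].as_quat())
rows([(e[0],e[1],5),(f[0],f[1],5,3)])
snap('scene','s1.png')
i=cv2.imread('pics/s1.png')[60:360,160:480];cv2.imwrite('pics/s1c.png',cv2.resize(i,None,fx=2,fy=2))
```

```text
[-0.16700192  0.47601559  0.55941314  1.38345943 -0.62615873  1.90704892
  0.9483789 ] [ 0.52062262 -0.01219303  0.27987118] [ 0.90629228  0.26815888 -0.09449773 -0.31272238] [0.43687556 0.59488555 0.00755132]
[ 0.90586286  0.27095728 -0.09329807 -0.3119136 ]
6
[[-0.03,-0.15,-4.45,0,-0.001,0.002,5],[-0.03,-0.15,-4.45,0,-0.001,0.002,5],[-0.03,-0.15,-4.45,0,-0.001,0.002,5],[-1.13,1.72,-2.63,0,0,0,5],[-1.13,1.72,-2.63,0,0,0,5],[-1.13,1.72,-2.63,0,0,0,5]]
```

View pics/s1c.png

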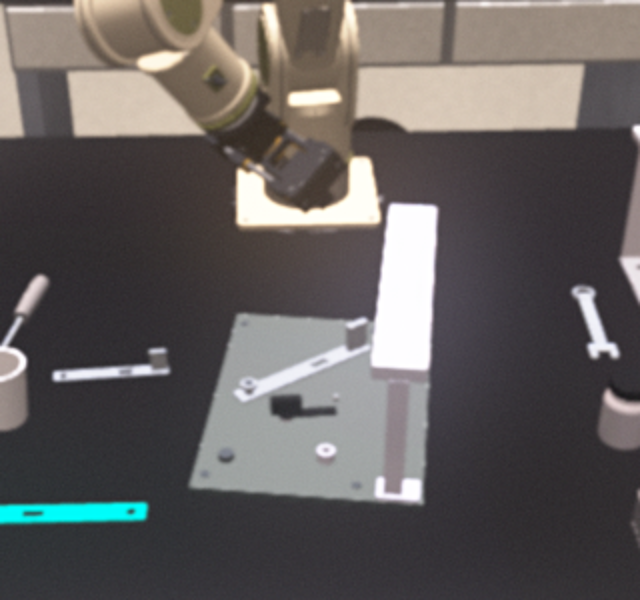

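Emit:
play_rows --pt "0 -0.15 -4.4 0 0 0 5" --pt "0 -0.15 -4.4 0 0 0 5" --pt "0 -0.15 -4.4 0 0 0 5" --pt "-1.1 1.7 -2.6 0 0 0 5" --pt "-1.1 1.7 -2.6 0 0 0 5" --pt "-1.1 1.7 -2.6 0 0 0 5" --pt "0 0 0 0 0 0 5"

```text
time: 3.52
ee_pos: [0.4859, 0.0368, 0.0694]
eef_rot: [0.906, 0.27, -0.096, -0.312]
ft_force: [0.2, 0.4, -0.3]
width: 0.0501
```

Run:
```python
from plan import *
s=r.read_state();print(s['joint_positions'],s['ee_pos'],s['eef_rot'],s['ft_force'])
f=ear(.727); print(f[0],f[1].as_quat())
rows([(f[0],f[1],5,5)])
c=snap('scene','s2.png')
i=cv2.imread('pics/s2.png')[130:290,240:400];cv2.imwrite('pics/s2c.png',cv2.resize(i,None,fx=3.6,fy=3.6,interpolation=cv2.INTER_CUBIC))
```

```text
[-0.21950042  0.58990692  0.49243057  1.70033788 -0.67828959  1.51955219
  1.10440685] [0.48590579 0.03677391 0.06943534] [ 0.90575781  0.27013795 -0.09617279 -0.31205621] [ 0.23034562  0.36580321 -0.28946984]
[0.46888331 0.06051896 0.0280278 ] [ 0.90586286  0.27095728 -0.09329807 -0.3119136 ]
5
[[-0.34,0.47,-0.83,0,-0.001,0,5],[-0.34,0.47,-0.83,0,-0.001,0,5],[-0.34,0.47,-0.83,0,-0.001,0,5],[-0.34,0.47,-0.83,0,-0.001,0,5],[-0.34,0.47,-0.83,0,-0.001,0,5]]
```

View pics/s2c.png

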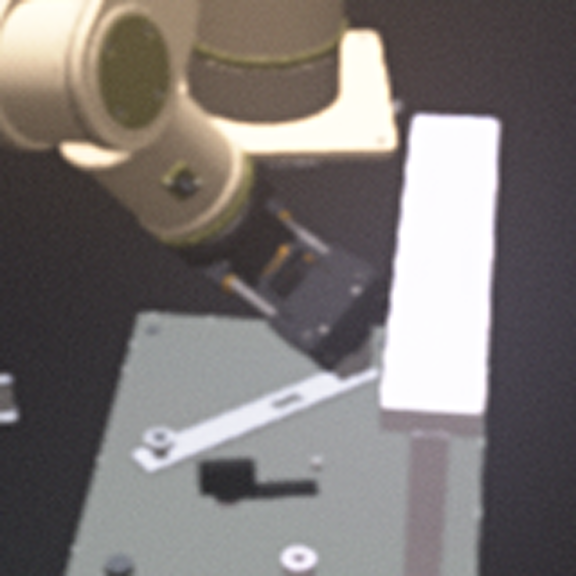

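Emit:
play_rows --pt "-0.35 0.47 -0.83 0 0 0 5" --pt "-0.35 0.47 -0.83 0 0 0 5" --pt "-0.35 0.47 -0.83 0 0 0 5" --pt "-0.35 0.47 -0.83 0 0 0 5" --pt "-0.35 0.47 -0.8 0 0 0 5" --pt "0 0 0 0 0 0 5" --pt "0 0 0 0 0 0 0" --pt "0 0 0 0 0 0 0" --pt "0 0 0 0 0 0 0" --pt "0 0 0 0 0 0 0" --pt "0 0 0 0 0 0 0" --grip_force 30

```text
time: 4.95
ee_pos: [0.4701, 0.0587, 0.0294]
eef_rot: [0.906, 0.27, -0.094, -0.311]
ft_force: [-1.5, -0.2, 1.3]
width: 0.01
```

Run:
```python
from plan import *
s=r.read_state();print(s['joint_positions'],s['ee_pos'],s['eef_rot'],s['ft_force'],s['torque'],s['width'])
g=s['ee_pos']-R.from_quat(s['eef_rot']).as_matrix()[:,2]*.019
a=inv(g[None])[0];print('grasp jig',a,np.hypot(a[0]+.095,a[1]),np.arctan2(a[1],a[0]+.095))
```

```text
[-0.24271378  0.60857429  0.46910646  1.77250845 -0.70944862  1.42730993
  1.12765442] [0.47008977 0.05866923 0.02943068] [ 0.90638841  0.26962545 -0.09426598 -0.31124925] [-1.50969773 -0.24576379  1.29326984] [-0.56921328 -0.33468736 -0.000665  ] 0.010007398429379493
grasp jig [0.03636504 0.11683278 0.04441172] 0.17580294011507724 0.726913817921728
```

```bash
cat >> plan.py <<'E'
def sp(phi,th,dz):
    return R.from_euler('z',p[2]+phi)*R.from_euler('y',-th),B+[0,0,dz]
def carry(seq,a0,w=0):
    """move grasped stay from a0 through seq of (phi,th,dz)"""
    s=r.read_state();P=s['ee_pos'];Q=R.from_quat(s['eef_rot']);R0,b0=sp(*a0)
    o=[]
    for a in seq:
        R1,b1=sp(*a);D=R1*R0.inv();o.append((b1+D.apply(P-b0),D*Q,w))
    return o
E
python3 - <<'E'
from plan import *
f=.727
seq=[(f,t*.12,t*.003) for t in np.linspace(0,1,5)[1:]]+[(x,.12,.003) for x in np.linspace(f,.4,7)[1:]]
rows(carry(seq,(f,0,0)))
E
```

```text
10
[[0.03,-0.05,0.64,0.025,0.016,0,0],[0.04,-0.06,0.63,0.025,0.016,0,0],[0.05,-0.08,0.63,0.025,0.016,0,0],[0.06,-0.09,0.63,0.025,0.016,0,0],[0.85,0.53,0,0,0,-0.054,0],[0.88,0.48,0,0,0,-0.055,0],[0.91,0.43,0,0,0,-0.055,0],[0.93,0.38,0,0,0,-0.054,0],[0.95,0.33,0,0,0,-0.055,0],[0.96,0.28,0,0,0,-0.055,0]]
```

Emit:
play_rows --pt "0.03 -0.05 0.64 0.025 0.016 0 0" --pt "0.04 -0.06 0.63 0.025 0.016 0 0" --pt "0.05 -0.08 0.63 0.025 0.016 0 0" --pt "0.06 -0.09 0.63 0.025 0.016 0 0" --pt "0.85 0.53 0 0 0 -0.054 0" --pt "0.88 0.48 0 0 0 -0.055 0" --pt "0.91 0.43 0 0 0 -0.055 0" --pt "0.93 0.38 0 0 0 -0.054 0" --pt "0.95 0.33 0 0 0 -0.055 0" --pt "0.96 0.28 0 0 0 -0.055 0" --pt "0 0 0 0 0 0 0"

```text
time: 6.32
ee_pos: [0.5268, 0.0803, 0.0548]
eef_rot: [0.917, 0.115, -0.048, -0.378]
ft_force: [0.1, 0.1, -1.5]
width: 0.0097
```

Run:
```python
from plan import *
s=r.read_state();print(s['joint_positions'],s['ee_pos'],s['ft_force'],s['torque'],s['width'])
Q=R.from_quat(s['eef_rot']).as_matrix()
g=s['ee_pos']-Q[:,2]*.019
a=inv(g[None])[0];print('grasp jig',a,np.hypot(a[0]+.095,a[1]),np.arctan2(a[1],a[0]+.095))
print('tool tilt',np.degrees(np.arccos(-Q[2,2])),'yaw of tool',np.arctan2(-Q[0,0]*0+Q[1,0],Q[0,0])+np.pi/2-p[2])
rows(carry([(x,.12,.003) for x in np.linspace(.4,0,9)[1:]],(.4,.12,.003)))
```

```text
[-0.17986462  0.62750792  0.47263465  1.75023415 -0.93128259  1.4479433
  0.95601273] [0.52684495 0.08026306 0.05476105] [ 0.13362673  0.07772786 -1.48985839] [-1.09493558 -0.22960367  0.00607486] 0.009661955464951912
grasp jig [0.06235409 0.06641502 0.06825279] 0.1707959764239754 0.3993893888485533
tool tilt 44.75764142376471 yaw of tool 0.3961292561387275
8
[[0.9,0.21,0,0,0,-0.05,0],[0.91,0.16,0,0,0,-0.05,0],[0.91,0.12,0,0,0,-0.05,0],[0.92,0.07,0,0,0,-0.05,0],[0.92,0.03,0,0,0,-0.05,0],[0.92,-0.02,0,0,0,-0.05,0],[0.92,-0.07,0,0,0,-0.05,0],[0.91,-0.11,0,0,0,-0.05,0]]
```

Emit:
play_rows --pt "0.9 0.21 0 0 0 -0.05 0" --pt "0.91 0.16 0 0 0 -0.05 0" --pt "0.91 0.12 0 0 0 -0.05 0" --pt "0.92 0.07 0 0 0 -0.05 0" --pt "0.92 0.03 0 0 0 -0.05 0" --pt "0.92 -0.02 0 0 0 -0.05 0" --pt "0.92 -0.07 0 0 0 -0.05 0" --pt "0.91 -0.11 0 0 0 -0.05 0" --pt "0 0 0 0 0 0 0"

```text
time: 7.45
ee_pos: [0.5999, 0.0841, 0.0548]
eef_rot: [0.922, -0.069, 0.028, -0.38]
ft_force: [0.0, 0.4, -2.6]
width: 0.0096
```

Run:
```python
from plan import *
s=r.read_state();print(s['joint_positions'],s['ee_pos'],s['ft_force'],s['torque'],s['width'])
Q=R.from_quat(s['eef_rot']).as_matrix()
g=s['ee_pos']-Q[:,2]*.019
a=inv(g[None])[0];print('grasp jig',a,np.hypot(a[0]+.095,a[1]),np.arctan2(a[1],a[0]+.095))
print('tool tilt',np.degrees(np.arccos(-Q[2,2])),'yaw of tool',np.arctan2(Q[1,0],Q[0,0])+np.pi/2-p[2])
rows(carry([(0,.12*t,.003*t) for t in (.75,.5,.25,0)],(0,.12,.003)))
snap('scene','s3.png');snap('top','t3.png')
i=cv2.imread('pics/s3.png')[200:310,260:400];j=cv2.imread('pics/t3.png')[180:290,260:370]
cv2.imwrite('pics/s3c.png',np.hstack([cv2.resize(k,None,fx=3.1,fy=3.1,interpolation=cv2.INTER_CUBIC) for k in (i,j)]))
```

```text
[-0.19882307  0.59116168  0.49686082  1.81740449 -1.14548321  1.25373976
  0.74817796] [0.59990287 0.08414168 0.05475072] [ 0.02868999  0.39295694 -2.62822087] [-1.09426677  0.21406052  0.03463538] 0.009592078830219026
grasp jig [ 7.57530751e-02 -9.75925453e-05  6.82411320e-02] 0.17075310294865476 -0.0005715418867066749
tool tilt 44.76332072880219 yaw of tool -0.003672839945462858
4
[[0.02,0.11,-0.63,-0.03,0.004,0,0],[0.01,0.09,-0.63,-0.03,0.004,0,0],[0.01,0.08,-0.63,-0.03,0.004,0,0],[0.01,0.06,-0.64,-0.03,0.004,0,0]]
```

View pics/s3c.png

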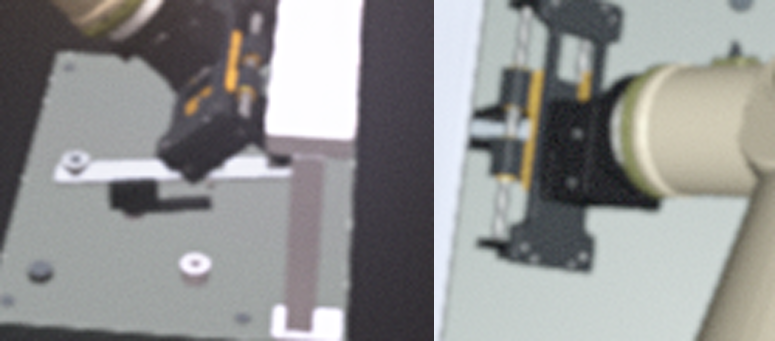

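Emit:
play_rows --pt "0.01 0.055 -0.315 -0.015 0.002 0 0" --pt "0.01 0.055 -0.315 -0.015 0.002 0 0" --pt "0.01 0.045 -0.315 -0.015 0.002 0 0" --pt "0.01 0.045 -0.315 -0.015 0.002 0 0" --pt "0.01 0.04 -0.315 -0.015 0.002 0 0" --pt "0 0.04 -0.315 -0.015 0.002 0 0" --pt "0 0 0 0 0 0 0"

```text
time: 8.43
ee_pos: [0.6002, 0.0873, 0.0357]
eef_rot: [0.938, -0.07, 0.025, -0.337]
ft_force: [-0.3, 0.3, -1.9]
width: 0.0098
```

Emit:
play_rows --pt "0 0.03 -0.32 -0.015 0.002 0 0" --pt "0 0.03 -0.32 -0.015 0.002 0 0" --pt "0 0 0 0 0 0 0"

```text
time: 8.8
ee_pos: [0.6004, 0.0878, 0.0295]
eef_rot: [0.943, -0.07, 0.024, -0.323]
ft_force: [-0.2, -0.5, -1.5]
width: 0.0099
```

Run:
```python
from plan import *
s=r.read_state();print(s['ee_pos'],s['ft_force'],s['torque'],s['width'])
Q=R.from_quat(s['eef_rot']).as_matrix()
g=s['ee_pos']-Q[:,2]*.019
a=inv(g[None])[0];print('grasp jig',a,'tilt',np.degrees(np.arccos(-Q[2,2])),Q[:,2])
```

```text
[0.60040425 0.08779059 0.0294602 ] [-0.2464306  -0.50158158 -1.47661915] [-0.88048041  0.2201686  -0.03548025] 0.009878656350864191
grasp jig [ 8.11698097e-02 -5.45236011e-05  4.44727403e-02] tilt 37.801971650061596 [ 0.09076913  0.60617601 -0.79013392]
```

Emit:
play_rows --pt "0 0 -0.05 0 0 0 0" --pt "0 0 0 0 0 0 3" --pt "0 0 0 0 0 0 4" --pt "0 0 0 0 0 0 4" --pt "-0.1 -0.9 1.2 0 0 0 4" --pt "-0.3 -2.4 3.2 0 0 0 4" --pt "-0.3 -2.4 3.2 0 0 0 4" --pt "-0.3 -2.4 3.2 0 0 0 4" --pt "-0.3 -2.4 3.2 0 0 0 4" --pt "-0.3 -2.4 3.2 0 0 0 4" --pt "-3 -3 3 0 0 0 4" --pt "-3 -3 3 0 0 0 4" --pt "-3 -3 3 0 0 0 4"

```text
time: 10.42
ee_pos: [0.4927, -0.1332, 0.2926]
eef_rot: [0.943, -0.071, 0.025, -0.323]
ft_force: [0.4, -0.8, -0.5]
width: 0.0404
```

Run:
```python
from plan import *
s=r.read_state();print(s['ee_pos'],s['joint_positions'],s['width'])
snap('scene','s4.png');snap('top','t4.png')
i=cv2.imread('pics/s4.png')[200:320,250:400];j=cv2.imread('pics/t4.png')[180:300,260:370]
cv2.imwrite('pics/s4c.png',np.hstack([cv2.resize(k,None,fx=3,fy=3,interpolation=cv2.INTER_CUBIC) for k in (i,j)]))
c,K=snap('scene'),jw(p,[[-.095,0,.031],[.02,0,.012],[.02,0,.02],[.083,0,.057],[.007,0,.015],[.033,0,.015],[.1,0,.015]])
print(np.round((proj(c,K)-[250,200]+.5)*3-.5))
```

```text
[ 0.49266084 -0.13323146  0.29263903] [-0.06972396  0.26936945  0.76525209  1.63486398 -0.73628301  1.69381551
  0.61448065] 0.04040232200158779
[[103. 152.]
 [234. 178.]
 [234. 171.]
 [308. 142.]
 [219. 175.]
 [249. 177.]
 [326. 182.]]
```

View pics/s4c.png

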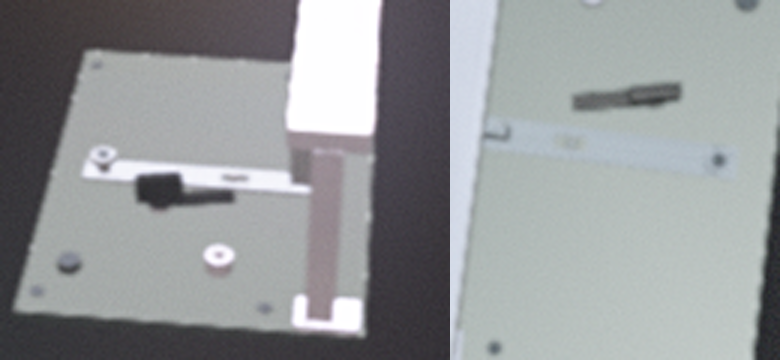

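```bash
cat >> plan.py <<'E'
Kax=jw(p,[[-.04,-.045,0]])[0]
def keep(arm,z):
    x=R.from_euler('z',p[2]+arm-np.pi/2).apply([1,0,0]);zz=np.array([0,0,-1.])
    return Kax+[0,0,z],R.from_matrix(np.c_[x,np.cross(zz,x),zz])
E
python3 - <<'E'
from plan import *
for n,c,uv in [('rib top',t,T(326,229)),('rib scene topmid',s,S(265,268))]:
    print(n,atz(c,[uv],.046),inv(atz(c,[uv],.046)))
print(Kax)
a=keep(.16,.16);b=keep(.16,.026)
rows([(a[0],a[1],4),(b[0],b[1],4,5)])
E
```

```text
rib top [[ 0.62256063 -0.04972242  0.046     ]] [[-0.04002328 -0.04197644  0.046     ]]
rib scene topmid [[ 0.62820849 -0.05064947  0.046     ]] [[-0.04012046 -0.04769905  0.046     ]]
[ 0.62555553 -0.0501384   0.        ]
10
[[2.64,1.69,-2.66,-0.132,0.01,0.032,4],[2.64,1.69,-2.66,-0.132,0.01,0.032,4],[2.64,1.69,-2.66,-0.132,0.01,0.032,4],[2.64,1.69,-2.66,-0.132,0.01,0.032,4],[2.64,1.69,-2.66,-0.132,0.01,0.032,4],[0,0,-2.68,0,0,0,4],[0,0,-2.68,0,0,0,4],[0,0,-2.68,0,0,0,4],[0,0,-2.68,0,0,0,4],[0,0,-2.68,0,0,0,4]]
```

Emit:
play_rows --pt "2.65 1.69 -2.66 -0.132 0.01 0.032 4" --pt "2.65 1.69 -2.66 -0.132 0.01 0.032 4" --pt "2.65 1.69 -2.66 -0.132 0.01 0.032 4" --pt "2.65 1.69 -2.66 -0.132 0.01 0.032 4" --pt "2.65 1.69 -2.66 -0.132 0.01 0.032 4" --pt "0 0 -2.7 0 0 0 4" --pt "0 0 -2.7 0 0 0 4" --pt "0 0 -2.7 0 0 0 4" --pt "0 0 0 0 0 0 4"

```text
time: 11.7
ee_pos: [0.6252, -0.0461, 0.0746]
eef_rot: [1.0, 0.008, -0.005, 0.001]
ft_force: [0.2, -0.5, 0.3]
width: 0.04
```

Run:
```python
from plan import *
s=r.read_state();print(s['ee_pos'],s['joint_positions'],s['ft_force'])
b=keep(.16,.026)
rows([(b[0],b[1],4,4)])
```

```text
[ 0.62522144 -0.04608427  0.07464843] [-0.49070683  0.53063534  0.65005536  1.63912048 -0.3479624   1.10182907
  0.27182264] [ 0.18966172 -0.46003105  0.32111485]
4
[[0.01,-0.1,-1.22,0,-0.003,0,4],[0.01,-0.1,-1.22,0,-0.003,0,4],[0.01,-0.1,-1.22,0,-0.003,0,4],[0.01,-0.1,-1.22,0,-0.003,0,4]]
```

Emit:
play_rows --pt "0 -0.1 -1.22 0 0 0 4" --pt "0 -0.1 -1.22 0 0 0 4" --pt "0 -0.1 -1.22 0 0 0 4" --pt "0 -0.1 -1.2 0 0 0 4" --pt "0 0 0 0 0 0 4" --pt "0 0 0 0 0 0 0" --pt "0 0 0 0 0 0 0" --pt "0 0 0 0 0 0 0" --pt "0 0 0 0 0 0 0" --grip_force 15

```text
time: 12.82
ee_pos: [0.6246, -0.0509, 0.0283]
eef_rot: [1.0, 0.008, -0.006, -0.0]
ft_force: [-13.1, 1.6, 9.6]
width: 0.0119
```

Run:
```python
from plan import *
s=r.read_state();print(s['ee_pos'],s['eef_rot'],s['joint_positions'],s['ft_force'],s['torque'],s['width'])
```

```text
[ 0.62457159 -0.05085848  0.02831551] [ 9.99955368e-01  7.67132494e-03 -5.51470775e-03 -3.40186761e-05] [-0.46186601  0.58651594  0.62273342  1.66898123 -0.38650987  1.02387913
  0.30477328] [-13.13432589   1.58294336   9.64367643] [0.14032962 2.81077813 0.09014046] 0.011913651256433365
```

Emit:
play_rows --pt "-0.1 0 0.1 0 0 0 0" --pt "0 0 0 0 0 0.1 0" --pt "0 0 0 0 0 0.12 0" --pt "0 0 0 0 0 0.12 0" --pt "0 0 0 0 0 0 0"

```text
time: 13.45
ee_pos: [0.6249, -0.0507, 0.0284]
eef_rot: [0.984, 0.177, -0.004, 0.001]
ft_force: [-0.7, 1.1, -7.5]
width: 0.0119
```

Run:
```python
from plan import *
s=r.read_state();print(s['ee_pos'],R.from_quat(s['eef_rot']).as_matrix()[:,0],s['joint_positions'],s['ft_force'],s['torque'],s['width'])
```

```text
[ 0.6248579  -0.05073606  0.02843402] [ 0.93766362  0.34745642 -0.00780803] [-0.41193744  0.56509608  0.54966002  1.66922027 -0.33293298  1.00991106
  0.60438339] [-0.72867374  1.09587497 -7.47435612] [0.05693576 0.31604917 0.03594253] 0.011920239561238001
```

Emit:
play_rows --pt "0 0 -0.03 0 0 0.12 0" --pt "0 0 0 0 0 0.12 0" --pt "0 0 0 0 0 0.12 0" --pt "0 0 0 0 0 0.12 0" --pt "0 0 0 0 0 0 0"

```text
time: 14.08
ee_pos: [0.6254, -0.0505, 0.0285]
eef_rot: [0.915, 0.404, -0.003, 0.001]
ft_force: [-0.2, 2.7, -6.6]
width: 0.0118
```

Emit:
play_rows --pt "0 0 0 0 0 0.12 0" --pt "0 0 0 0 0 0.12 0" --pt "0 0 0 0 0 0.12 0" --pt "0 0 0 0 0 0.12 0" --pt "0 0 0 0 0 0 0"

```text
time: 14.7
ee_pos: [0.6256, -0.05, 0.0285]
eef_rot: [0.793, 0.61, -0.002, 0.002]
ft_force: [0.8, 4.2, -9.8]
width: 0.0118
```

Run:
```python
from plan import *
s=r.read_state();x=R.from_quat(s['eef_rot']).as_matrix()[:,0];print(s['ee_pos'],'q est',np.arctan2(x[1],x[0])+np.pi/2-p[2]+.25,s['joint_positions'],s['ft_force'],s['torque'],s['width'])
```

```text
[ 0.62562795 -0.04999422  0.02846679] q est 1.7074500554519412 [-0.26473509  0.52540407  0.34744199  1.66507156 -0.19984141  0.98767433
  1.46183907] [ 0.84852369  4.21000055 -9.81931474] [ 1.10657653 -0.17931714  0.0082227 ] 0.01180081663216194
```

Nearly square; a bit further, then release and withdraw.

Emit:
play_rows --pt "0 0 0 0 0 0.07 0" --pt "0 0 0 0 0 0 0" --pt "0 0 0 0 0 0 2.5" --pt "0 0 0 0 0 0 4" --pt "0 0 0 0 0 0 4" --pt "0 0 1.5 0 0 0 4" --pt "0 0 3 0 0 0 4" --pt "0 0 4 0 0 0 4" --pt "-1 -2 4 0 0 0 4" --pt "-3 -3 4 0 0 0 4" --pt "-4 -4 3 0 0 0 4" --pt "-4 -4 3 0 0 0 4" --pt "0 0 0 0 0 0 4"

```text
time: 16.32
ee_pos: [0.506, -0.184, 0.2569]
eef_rot: [0.772, 0.636, 0.0, 0.005]
ft_force: [0.4, 1.0, -0.7]
width: 0.04
```

Run:
```python
from plan import *
st=r.read_state();print(st['ee_pos'],st['ft_force'])
c=snap('scene','s5.png');d=snap('top','t5.png')
i=cv2.imread('pics/s5.png')[200:320,250:400];j=cv2.imread('pics/t5.png')[180:300,260:370]
cv2.imwrite('pics/s5c.png',np.hstack([cv2.resize(k,None,fx=3,fy=3,interpolation=cv2.INTER_CUBIC) for k in (i,j)]))
tip=jw(p,[[-.04,.02,.022]]);print((proj(c,tip)-[250,200]+.5)*3-.5,(proj(d,tip)-[260,180]+.5)*3-.5+[450,0])
```

```text
[ 0.50602444 -0.18396024  0.2568725 ] [ 0.44928935  1.0025229  -0.68393612]
[[168.40161632 150.97051811]] [[645.44415455 176.5410597 ]]
```

View pics/s5c.png

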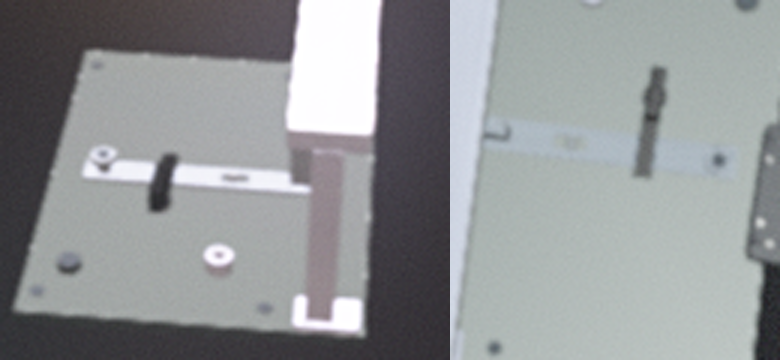

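The keeper lies square across the flat stay: its tip is at (643,176) in the top crop, against (645,177) predicted for fully square. The slot is over the stud, and the spacer and nut have not moved.

```bash
python3 -c "
from bench import r
print(r.close_job())"
```

```text
the job is handed in; nothing more can be done
None
```

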